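# Clear the tongs and present the steamer lid

## Robot

A 6-joint arm with a two-finger parallel gripper is mounted at the origin on the work surface. World frame = base frame: x ahead of the robot, y to its left, z up, the work surface at z = 0. Lengths are in m, angles in rad, forces in N, time in s.
With the tool pointing down it reaches from about 0.35 to 0.775 m from the base axis. Payload 7.3 kg.
Tool frame: the origin (TCP) lies at the very end of the fingers, on their centre line; the grasp point (between the pads) lies arm.hold_point_z behind it (arm.hold_point_z is the distance from the TCP to the grasp point, in m); y points along the fingers, x is the direction in which the jaws open and shut, and the axes are right-handed (so a half turn about y gives the same grasp; the last joint's range is limited). The gripper opens to 92 mm and grips with 3 to 60 N. Pads are 19 mm wide; open, the fingers measure 130 mm over their backs; the gripper's body (75 mm by 190 mm) begins 47 mm behind the grasp point.
Start: joints at [-1.286, 0.342, 1.524, -0, 1.275, -0.146], TCP at [0.219, -0.477, 0.198] pointing down, gripper open.
Joint ranges: [-2.53, 2.53], [-0.77, 2.02], [0.04, 2.7], [-1, 4.14], [0.28, 2.66], [-3.11, 3.11]. Speed limits (rad/s): [2.57, 2.57, 3.14, 3.14, 3.14, 3.14].

## Interface

Orientations are given as a 3x3 rotation matrix whose columns are the frame's x, y, z axes.
In Python, from bench import monitor, cams, arm gives the robot as it stands.
- The arm moves only by the tool arm_command, never from a script. Its argument "moves" is a list of rows, each a list of 7 numbers: the shift along the tool's x, y, z in cm, then the turn, a rotation vector about the tool's x, y, z in degrees, then the gripper's target within -1 to 1 (shut at 1, half-way at 0, fully open at -1). In form: [[dx, dy, dz, rx, ry, rz, gripper], ...]. A call has 1 to 8 rows; each row is the pose to reach, as a shift and turn from the pose commanded when the call began, along the tool's axes at that moment; what a row does not reach only later rows make up. A row lasts 1/12 s, in which the tool goes at most 41.7 mm and 7.16 degrees, less where a joint would pass 70% of its speed; a pose out of reach is approached as far as the arm can. A call with a gripper value outside its range is refused whole. The fingers move at their own pace and stop on an object; "squeeze" is the grip in N (left out, the last holds). Time passes only in rows, so rows that repeat a pose let the fingers close. It gives the time, the measured TCP pose, the force and the opening at its end, in the units of the state.
- monitor.get_state(): the state, without advancing time (a new reading comes with each control period).
- cams.grab_frame(name): name is "scene" or "side" or "wrist"; returns a dict with "color" (400x640x3 uint8, blue, green, red), "z_map" (400x640 float32, m along the optical axis (not along the pixel's ray), 0 where there is no reading), "fx", "fy", "cx", "cy" (pixels), "world_from_camera" (4x4, takes a point from camera to world coordinates). Camera axes: x right, y up, looking along -z (the intrinsics and any distortion apply to the point x, -y, -z); pixel columns grow to the right and rows downward; lengths in m; the calibration is good to about 2 mm. A picture is of the moment at which its call begins.
- arm.close_job(): hands the job in, once; it reports no verdict.
Trained networks look in the newest picture that a camera, given by its name, has taken for a name from the list of things; names that differ only in an ending like _2 or _b are one class to them, and where a whole thing is asked for, a point or a joint stands for the part that bears it (a point fixed in the world has none). Each returns a list of dicts, best first, with "confidence" (0 to 1); they miss things now and then, are a little off and sometimes report something else, mostly with a low value. They report only what shows in the picture. A call takes as long as a camera call. They do not tell look-alikes from the thing itself.
- cams.spot_in(name, camera): "at" ([x, y, z] in m, in world coordinates, good to about 4 mm: the middle of the surface that is visible of it).
- cams.regions_of(name, camera): "mask" (400x640 bool, what is visible of it).
- cams.place_of(name, camera): "at" ([x, y, z] in m, in world coordinates, good to about 4 mm: a listed point, or the origin of a listed thing).
The state is a dict: "time": time; "qpos": joint angles; "qvel": joint speeds; "effort": joint torques, N m; "ee_pos": TCP position; "ee_rot": TCP orientation; "ft_force": force on the tool from outside, world axes, zero at the start; "moment": the same for the moment, N m; "width": opening from 0.0 (shut) to 1.0 (fully open).
Only numpy, scipy, OpenCV 4.12 (cv2) and the standard library are available. Lean on these libraries where they do the work, as an engineer would, in place of code of your own. Each camera call takes 0.05 s, during which the arm holds its last target. There are 200 camera calls.

## Task

The bamboo tongs are parked astride the steamer lid that stands on edge in its rack: hang them astride the horizontal steel rail and let go of them. Then draw the lid up out of the rack and hold it in the air over the middle of the open steamer basket, a few centimetres clear of it, top face up and leaning about 45 degrees, halfway between upright and level. Finish while still holding the lid there, and leave the teacup, the sauce bottle and the bowl where they are.

Things in the scene. Friction and masses are not known exactly. Their poses are not given: they have to be found in the camera images.
- tongs_head (a point): centre of the head block of the rigid bamboo tongs (60 g), a square upside-down U. The head is 44 mm across (its x), 18 mm wide (its y; pinch it here), 30 mm high (its z, up). Below it hang two flat parallel strips, 34 mm apart in x, each 5 mm thick and 18 mm wide, reaching 110 mm below the head's underside. At the start they straddle the lid, the head resting on its top edge
- tongs_crotch (a point): the middle of the underside of the tongs' head, 15 mm below tongs_head, between the strips: the spot that rests on the lid's edge or on the rail. Axes as for tongs_head
- tongs: the tongs as a whole; the origin and axes are those of tongs_crotch
- lid_centre (a point): centre of the round bamboo steamer lid, a flat disc 150 mm in diameter and 28 mm thick, about 160 g, standing on edge. Its x axis points out of the top face (the one with woven strips; the underside is a plain darker disc); its z points up as it stands. Pinch it across its thickness (along its x) at its top edge, which is 75 mm above the centre
- lid: the lid as a whole; the origin is on its rim, 75 mm below lid_centre (along its z) as it stands. Axes as for lid_centre
- rack: fixed steel lid rack; origin at the centre of its underside, z up. Base 70 mm (x) by 160 mm (y), 12 mm thick; four upright tabs, 5 mm thick, 30 mm wide, centred 45 mm either side in y, rise to 72 mm and leave a slot 32 mm wide in x, centred on the origin, in which the lid stands on the base between two low chocks. The lid comes out straight up
- rail: fixed steel rail: a horizontal round bar 12 mm in diameter and 260 mm long between two end posts; the origin is at table height under the middle of the bar, the bar runs along its y, z is up. The bar's axis is 150 mm above the table, its top at 156 mm
- basket_mouth (a point): centre of the mouth of the open round bamboo steamer basket with three dumplings in it; fixed, 160 mm outer diameter, rim 60 mm above the table
- basket: the same basket; the origin is the centre of its underside on the table, z up
- teacup: bystander: white teacup, 72 mm across, 65 mm high; origin at the centre of its underside
- sauce: bystander: amber sauce bottle, 56 mm across, 140 mm high; origin at the centre of its underside
- bowl: bystander: white bowl, 110 mm across, 60 mm high; origin at the centre of its underside
There are look-alikes about, which are no part of the job. Of the things that look like the tongs, the smallest one is meant.

How it is judged:
By the outcome, as a careful person would: the job done as asked, in the order asked, and still so for the second after the job is handed in, while the arm keeps its last pose, push and grip.
It also fails if it takes over 51 s, if anything falls off the work surface, if the arm or the gripper's body presses on something with over 40 N, if the wrist force passes 120 N, or if a joint passes its speed limit or range.

## Working session

There is one attempt and no reset: what is moved stays moved. The work goes in short steps, Python scripts to look and compute and a tool call to move; the robot and the scene stay as the last step left them, time stands still between calls to the robot, and variables do not carry over. Pictures are saved under pics/ and viewed, about 8 in all and at most 12, crops included, and the job is handed in when it is done.

Besides the shell and the picture viewer there is one more tool, called after "Request:" by a JSON object that holds its "name" and its "arguments". arm_command: Moves the arm, as the interface text tells. Its arguments: {"type":"object","properties":{"moves":{"type":"array","items":{"type":"array","items":{"type":"number"}}},"squeeze":{"type":"number"}},"required":["moves"]}

```bash
ls; mkdir -p pics; cat > h.py <<'E'
import numpy as np, cv2
from bench import monitor, cams, arm
def w(f,u,v,z=None):
    z=f["z_map"][v,u] if z is None else z
    p=np.array([(u-f["cx"])/f["fx"]*z,-(v-f["cy"])/f["fy"]*z,-z,1.])
    return (f["world_from_camera"]@p)[:3]
def cloud(f):
    v,u=np.indices(f["z_map"].shape);z=f["z_map"]
    P=np.stack([(u-f["cx"])/f["fx"]*z,-(v-f["cy"])/f["fy"]*z,-z,np.ones_like(z)],-1)
    return (P@f["world_from_camera"].T)[...,:3]
def pix(f,p):
    q=np.linalg.inv(f["world_from_camera"])@np.append(p,1)
    return (round(f["cx"]-f["fx"]*q[0]/q[2]),round(f["cy"]+f["fy"]*q[1]/q[2]))
E
python3 - <<'E'
from h import *
np.set_printoptions(precision=3,suppress=True)
print(arm.hold_point_z, monitor.get_state()["ee_rot"])
for c in ["scene","side"]:
    f=cams.grab_frame(c); cv2.imwrite(f"pics/{c}0.png",f["color"])
    print(c,f["world_from_camera"],[k for k in f])
    for n in ["tongs_head","tongs_crotch","lid_centre","rack","rail","basket_mouth","teacup","sauce","bowl"]:
        for d in cams.place_of(n,c): print(n,np.array(d["at"]),round(d["confidence"],2),pix(f,d["at"]))
print(monitor.get_state()["time"])
E
```

```text
pics
0.0188 [[ 0.418 -0.     0.909]
 [-0.909  0.002  0.418]
 [-0.002 -1.     0.   ]]
scene [[ 0.658 -0.427  0.621  1.223]
 [ 0.753  0.376 -0.54  -0.627]
 [-0.003  0.823  0.569  0.755]
 [ 0.     0.     0.     1.   ]] ['color', 'z_map', 'fx', 'fy', 'cx', 'cy', 'world_from_camera']
tongs_head [ 0.379 -0.173  0.163] 0.76 (237, 181)
tongs_head [ 0.374 -0.277  0.162] 0.71 (200, 196)
tongs_head [ 0.487 -0.214  0.178] 0.66 (246, 201)
tongs_crotch [ 0.492 -0.217  0.164] 0.78 (247, 207)
tongs_crotch [ 0.377 -0.173  0.144] 0.75 (237, 187)
tongs_crotch [ 0.376 -0.277  0.138] 0.61 (202, 204)
tongs_crotch [ 0.49  -0.218 -0.001] 0.3 (252, 258)
lid_centre [ 0.49  -0.212  0.09 ] 0.67 (251, 230)
rack [ 0.487 -0.218 -0.004] 0.72 (252, 258)
rail [ 0.489 -0.218 -0.001] 0.42 (252, 258)
basket_mouth [0.472 0.216 0.061] 0.59 (364, 177)
teacup [ 0.439  0.013 -0.001] 0.66 (308, 214)
bowl [ 0.51  -0.43   0.006] 0.88 (180, 302)
side [[-1.     0.018 -0.024  0.523]
 [-0.03  -0.681  0.732  0.677]
 [-0.004  0.732  0.681  0.769]
 [ 0.     0.     0.     1.   ]] ['color', 'z_map', 'fx', 'fy', 'cx', 'cy', 'world_from_camera']
tongs_head [ 0.487 -0.215  0.181] 0.76 (342, 138)
tongs_head [ 0.381 -0.176  0.159] 0.69 (379, 153)
tongs_head [ 0.377 -0.279  0.16 ] 0.64 (377, 133)
tongs_crotch [ 0.371 -0.28   0.144] 0.78 (378, 137)
tongs_crotch [ 0.378 -0.173  0.143] 0.72 (379, 158)
tongs_crotch [ 0.491 -0.212  0.16 ] 0.52 (340, 145)
lid_centre [ 0.487 -0.215  0.091] 0.72 (340, 163)
rack [ 0.492 -0.218  0.011] 0.34 (338, 182)
rail [ 0.488 -0.212  0.157] 0.61 (341, 145)
teacup [0.436 0.014 0.003] 0.59 (358, 239)
sauce [0.559 0.418 0.002] 0.58 (306, 396)
bowl [ 0.511 -0.436 -0.001] 0.78 (332, 146)
1.0
```

View pics/scene0.png

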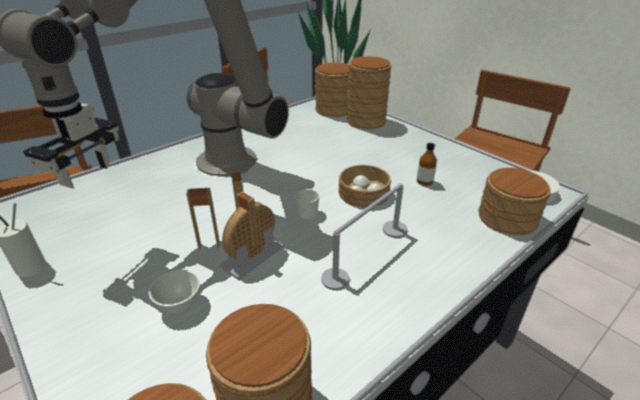

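View pics/side0.png

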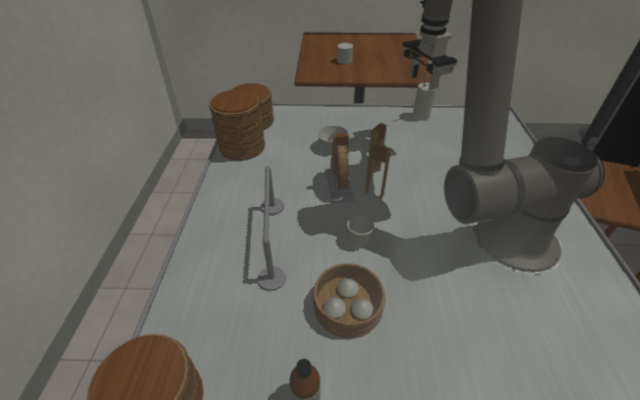

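Scene: candidates for the tongs are the ones on the lid at (246,201), a tall stand-alone pair at (200,196), and another at (237,181) behind the lid. The rail bar runs from (336,233) to (400,187), and the basket is at (364,185). Side: the lid with tongs is at (341,145) and the other two are at (378,137) and (379,155). The description (astride the lid, smallest) points to (246,201), so I'll check that in a crop.

```bash
python3 - <<'E'
from h import *
np.set_printoptions(precision=3,suppress=True)
fs={c:cams.grab_frame(c) for c in ["scene","side"]}
a=cv2.resize(fs["scene"]["color"][165:285,180:300],(480,480),interpolation=cv2.INTER_CUBIC)
b=cv2.resize(fs["side"]["color"][110:210,310:410],(320,320),interpolation=cv2.INTER_CUBIC)
im=np.zeros((480,800,3),np.uint8); im[:,:480]=a; im[:320,480:]=b; cv2.imwrite("pics/crop1.png",im)
C={c:cloud(f) for c,f in fs.items()}
P=np.concatenate([c.reshape(-1,3) for c in C.values()])
# sizes above table: each candidate's cloud top
for n,(x,y) in {"lid":(.489,-.215),"B":(.378,-.174),"C":(.375,-.278)}.items():
    Q=P[(np.hypot(P[:,0]-x,P[:,1]-y)<.045)&(P[:,2]>.02)]
    t=Q[:,2].max(); T=Q[Q[:,2]>np.percentile(Q[:,2],99)-.012]
    print(n,len(Q),np.percentile(Q[:,2],99),"rect",cv2.minAreaRect(T[:,:2].astype(np.float32)*1000))
# lid disc
Q=P[(np.hypot(P[:,0]-.489,P[:,1]+.215)<.09)&(P[:,2]>.08)&(P[:,2]<.150)]
print("lid rect",cv2.minAreaRect(Q[:,:2].astype(np.float32)*1000),len(Q))
for c in C:
    f=C[c];m=(np.hypot(f[...,0]-.489,f[...,1]+.215)<.07)&(f[...,2]>.08)&(f[...,2]<.12)
    q=f[m]
    print(c,len(q),q.mean(0),np.linalg.svd(q-q.mean(0))[2][2], np.linalg.svd(q-q.mean(0),0)[1])
# rail
R=P[(P[:,2]>.143)&(P[:,2]<.165)&(P[:,0]>.5)&(P[:,0]<.85)&(P[:,1]>-.2)&(P[:,1]<.35)]
print("rail",len(R),cv2.minAreaRect(R[:,:2].astype(np.float32)*1000),np.median(R,0),R.min(0),R.max(0))
l=cv2.fitLine(R[:,:2].astype(np.float32),cv2.DIST_HUBER,0,.01,.01).ravel();print(l)
# basket
B=P[(np.hypot(P[:,0]-.472,P[:,1]-.216)<.1)&(P[:,2]>.052)&(P[:,2]<.066)]
print("basket",cv2.minEnclosingCircle(B[:,:2].astype(np.float32)*1000))
E
```

```text
lid 2089 0.193946172679587 rect ((489.606689453125, -215.25975036621094), (48.31995391845703, 24.40713882446289), 9.80255126953125)
B 826 0.18167944870021907 rect ((381.19476318359375, -172.52960205078125), (27.001720428466797, 61.977535247802734), 66.5517578125)
C 1137 0.18165656311886852 rect ((374.25445556640625, -279.4191589355469), (60.0423469543457, 29.959877014160156), 53.57278060913086)
lid rect ((486.2342529296875, -212.0587158203125), (105.4377212524414, 157.83929443359375), 41.630802154541016) 1668
scene 576 [ 0.505 -0.217  0.101] [0.99  0.135 0.04 ] [0.954 0.28  0.085]
side 94 [ 0.498 -0.183  0.103] [-0.948 -0.282 -0.145] [0.274 0.117 0.044]
rail 860 ((644.8175048828125, -49.604156494140625), (389.73724365234375, 152.2799072265625), 65.87639617919922) [0.676 0.017 0.155] [ 0.5   -0.2    0.143] [0.701 0.157 0.16 ]
[ 0.119 -0.993  0.677  0.016]
basket ((472.57659912109375, 216.30931091308594), 83.96028900146484)
```

View pics/crop1.png

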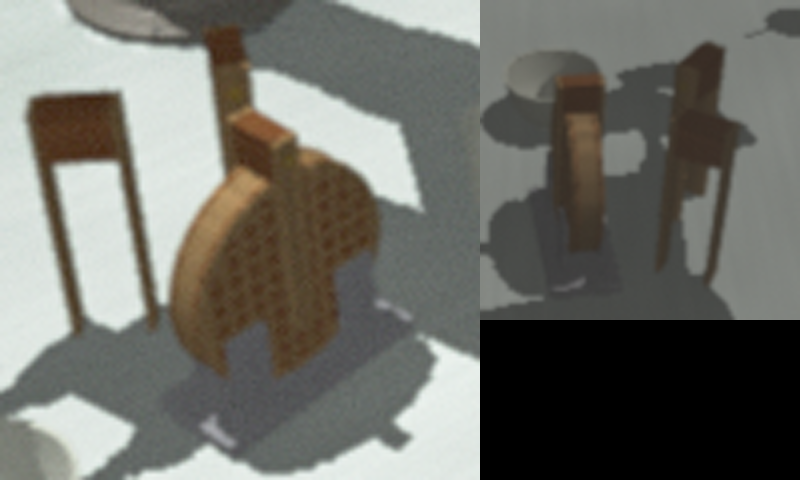

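The crop shows the tongs on the lid at (265,140). They are clearly the smallest: the head is about 48 mm long, against about 60 mm for the other two. The woven top face points toward the scene camera (+x). I'll set up the move planner and refine the rail.

```bash
cat >> h.py <<'E'
from scipy.spatial.transform import Rotation as Ro
def plan(p,yaw,tilt=0,h=None):
    """target TCP p, tool x at yaw deg with tool pointing down, tilted up by 'tilt' deg (approach swings towards tool-x side)."""
    s=monitor.get_state();R=np.array(s["ee_rot"])
    a,t=np.radians(yaw),np.radians(tilt)
    hx=np.array([np.cos(a),np.sin(a),0]);up=np.array([0,0,1.])
    X=np.cos(t)*hx+np.sin(t)*up; Y=-np.cos(t)*up+np.sin(t)*hx
    T=np.stack([X,Y,np.cross(X,Y)],1)
    print("cm",np.round(R.T@(np.array(p)-s["ee_pos"])*100,2),"deg",np.round(Ro.from_matrix(R.T@T).as_rotvec(degrees=True),2))
E
python3 - <<'E'
from h import *
np.set_printoptions(precision=3,suppress=True)
P=[]
for c in ["scene","side"]:
    f=cams.grab_frame(c); C=cloud(f).reshape(-1,3)
    R=C[(C[:,2]>.144)&(C[:,2]<.165)&(C[:,0]>.6)&(C[:,0]<.75)&(C[:,1]>-.2)&(C[:,1]<.2)]
    l=cv2.fitLine(R[:,:2].astype(np.float32),cv2.DIST_HUBER,0,.001,.001).ravel()
    print(c,len(R),l,R.min(0),R.max(0),np.percentile(R[:,2],[50,90,98]))
    q=R[np.argsort(R[:,1])]; print(q[:3],q[-3:])
s=monitor.get_state();print(s["ee_pos"],s["time"])
plan(np.array([.489,-.215,.25]),-81)
E
```

```text
scene 441 [ 0.117 -0.993  0.683 -0.009] [ 0.658 -0.12   0.144] [0.7   0.153 0.16 ] [0.155 0.157 0.158]
[[ 0.693 -0.12   0.149]
 [ 0.696 -0.119  0.144]
 [ 0.699 -0.119  0.152]] [[0.667 0.151 0.144]
 [0.666 0.153 0.149]
 [0.665 0.153 0.152]]
side 385 [ 0.117 -0.993  0.669  0.058] [ 0.652 -0.114  0.146] [0.697 0.158 0.16 ] [0.155 0.157 0.158]
[[ 0.684 -0.114  0.151]
 [ 0.688 -0.111  0.156]
 [ 0.691 -0.11   0.157]] [[0.662 0.157 0.149]
 [0.658 0.157 0.147]
 [0.658 0.158 0.151]]
[ 0.219 -0.477  0.198] 1.2
cm [-12.55  -5.2   35.45] deg [-0.   15.68  0.01]
```

Request:
{"name": "arm_command", "arguments": {"moves": [[0, -4.1, 0, 0, 0, 0, -1], [-2, -5.2, 4, 0, 4, 0, -1], [-12.5, -5.2, 35.4, 0, 15.7, 0, -0.3], [-12.5, -5.2, 35.4, 0, 15.7, 0, -0.3], [-12.5, -5.2, 35.4, 0, 15.7, 0, -0.3], [-12.5, -5.2, 35.4, 0, 15.7, 0, -0.3], [-12.5, -5.2, 35.4, 0, 15.7, 0, -0.3], [-12.5, -5.2, 35.4, 0, 15.7, 0, -0.3]]}}

```text
time: 1.87
ee_pos: [0.4248, -0.2753, 0.25]
ee_rot: [[0.156, 0.0, 0.988], [-0.988, -0.0, 0.156], [0.001, -1.0, 0.0]]
ft_force: [1.3, -0.6, -0.1]
width: 0.66
```

Request:
{"name": "arm_command", "arguments": {"moves": [[0, 0, 0, 0, 0, 0, -0.3]]}}

```text
time: 1.95
ee_pos: [0.4279, -0.2717, 0.2499]
ee_rot: [[0.163, 0.002, 0.987], [-0.987, 0.002, 0.163], [-0.001, -1.0, 0.003]]
ft_force: [-1.5, 0.2, -0.5]
width: 0.651
```

```bash
python3 - <<'E'
from h import *
np.set_printoptions(precision=3,suppress=True)
s=monitor.get_state();print(s["ee_pos"],s["time"],s["width"],s["qpos"])
plan(np.array([.489,-.215,.25]),-81)
f=cams.grab_frame("wrist"); cv2.imwrite("pics/wrist1.png",f["color"])
for n in ["tongs_head","lid_centre"]:
  for d in cams.place_of(n,"wrist"): print(n,np.array(d["at"]),d["confidence"])
C=cloud(f).reshape(-1,3)
T=C[(C[:,2]>.18)&(C[:,2]<.2)&(np.hypot(C[:,0]-.489,C[:,1]+.215)<.05)]
if len(T)>10: print(len(T),T.mean(0),np.median(T[:,2]),cv2.minAreaRect(T[:,:2].astype(np.float32)*1000))
E
```

```text
[ 0.428 -0.272  0.25 ] 1.95 0.6511256569401055 [-0.719  0.271  1.48   0.003  1.39   0.688]
cm [-4.6   0.01  6.95] deg [-0.15  0.37 -0.09]
tongs_head [ 0.372 -0.281  0.161] 0.87
tongs_head [ 0.486 -0.216  0.181] 0.84
tongs_head [ 0.379 -0.176  0.164] 0.68
1400 [ 0.49  -0.214  0.19 ] 0.19068179717155098 ((489.1943664550781, -213.6566925048828), (43.961021423339844, 18.40372657775879), 8.528417587280273)
```

View pics/wrist1.png

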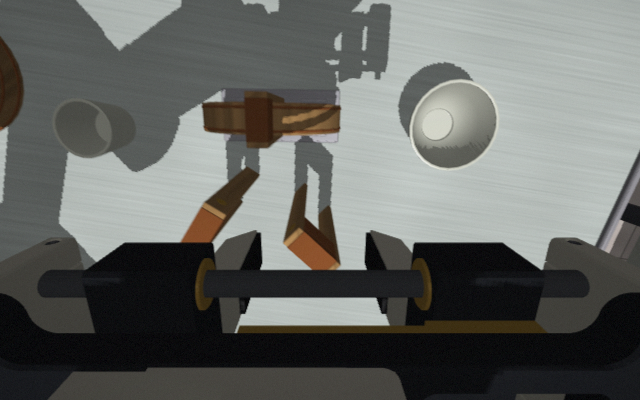

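The wrist picture shows the small tongs on the lid at (262,118), with the bigger pairs at (215,215) and (312,240). The measured head is 44x18 mm at (0.489, -0.214), yaw 8.5°.

```bash
python3 - <<'E'
from h import *
plan(np.array([.489,-.214,.25]),-81.5)
E
```

```text
cm [-5.18 -0.04  7.45] deg [0.04 0.57 0.02]
```

Request:
{"name": "arm_command", "arguments": {"moves": [[-5.2, 0, 7.45, 0, 0.6, 0, -0.3], [-5.2, 0, 7.45, 0, 0.6, 0, -0.3], [-5.2, 0, 7.45, 0, 0.6, 0, -0.3], [-5.2, 0, 7.45, 0, 0.6, 0, -0.3], [-5.2, 4, 7.45, 0, 0.6, 0, -0.3], [-5.2, 6.5, 7.45, 0, 0.6, 0, -0.3], [-5.2, 6.5, 7.45, 0, 0.6, 0, -0.3], [-5.2, 6.5, 7.45, 0, 0.6, 0, -0.3]]}}

```text
time: 2.77
ee_pos: [0.4875, -0.2154, 0.1844]
ee_rot: [[0.143, -0.002, 0.99], [-0.99, 0.001, 0.143], [-0.001, -1.0, -0.002]]
ft_force: [0.6, -1.1, 0.5]
width: 0.649
```

```bash
python3 - <<'E'
from h import *
plan(np.array([.489,-.214,.168]),-81.5)
E
```

```text
cm [-0.11  1.64  0.17] deg [ 0.13 -0.26 -0.07]
```

Request:
{"name": "arm_command", "arguments": {"moves": [[-0.1, 1.6, 0.15, 0, 0, 0, -0.3], [-0.1, 1.6, 0.15, 0, 0, 0, -0.3], [-0.1, 1.6, 0.15, 0, 0, 0, 1], [-0.1, 1.6, 0.15, 0, 0, 0, 1], [-0.1, 1.6, 0.15, 0, 0, 0, 1], [-0.1, 1.6, 0.15, 0, 0, 0, 1], [-0.1, 1.6, 0.15, 0, 0, 0, 1], [-0.1, 1.6, 0.15, 0, 0, 0, 1]], "squeeze": 25}}

```text
time: 3.43
ee_pos: [0.4906, -0.2128, 0.1691]
ee_rot: [[0.146, 0.0, 0.989], [-0.989, -0.0, 0.146], [0.0, -1.0, 0.0]]
ft_force: [-0.1, 0.2, 0.8]
width: 0.265
```

Request:
{"name": "arm_command", "arguments": {"moves": [[0, 0, 0, 0, 0, 0, 1], [0, 0, 0, 0, 0, 0, 1], [0, 0, 0, 0, 0, 0, 1]]}}

```text
time: 3.68
ee_pos: [0.4905, -0.2127, 0.1687]
ee_rot: [[0.146, -0.0, 0.989], [-0.989, -0.0, 0.146], [0.0, -1.0, -0.0]]
ft_force: [-0.2, -0.1, 0.0]
width: 0.047
```

```bash
python3 - <<'E'
from h import *
np.set_printoptions(precision=3,suppress=True)
fs={c:cams.grab_frame(c) for c in ["scene","wrist"]}
a=cv2.resize(fs["scene"]["color"][100:280,170:350],(480,480),interpolation=cv2.INTER_CUBIC)
b=cv2.resize(fs["wrist"]["color"],(320,200))
im=np.zeros((480,800,3),np.uint8); im[:,:480]=a; im[:200,480:]=b; cv2.imwrite("pics/g1.png",im)
s=monitor.get_state();print(s["width"],s["ee_pos"],s["time"])
E
```

```text
0.007590479271948595 [ 0.49  -0.213  0.169] 3.7833
```

View pics/g1.png

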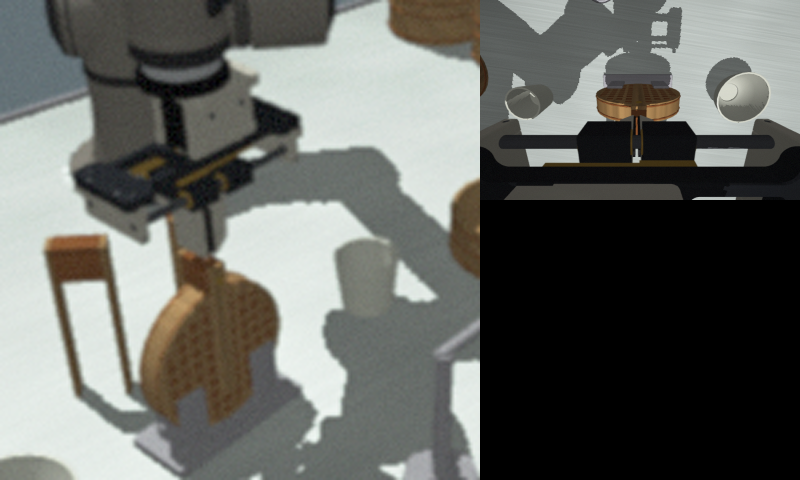

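```bash
python3 - <<'E'
from h import *
np.set_printoptions(precision=3,suppress=True)
f=cams.grab_frame("scene");C=cloud(f)
s=monitor.get_state();print(pix(f,s["ee_pos"]),f["z_map"][pix(f,s["ee_pos"])[1],pix(f,s["ee_pos"])[0]])
u0=pix(f,s["ee_pos"])[0]
for u in (u0-4,u0,u0+4):
  for v in range(178,212,3): print(u,v,C[v,u],f["color"][v,u])
f=cams.grab_frame("wrist");C=cloud(f).reshape(-1,3)
T=C[(C[:,2]>.18)&(C[:,2]<.2)&(np.hypot(C[:,0]-.489,C[:,1]+.215)<.04)]
print(len(T),T.min(0),T.max(0),T.mean(0))
for z in np.arange(.15,.24,.01):
  T=C[(abs(C[:,2]-z)<.005)&(np.hypot(C[:,0]-.489,C[:,1]+.215)<.045)]
  if len(T):print(round(z,3),len(T),T.min(0),T.max(0))
E
```

```text
(248, 204) 0.9874979
244 178 [ 0.53  -0.237  0.271] [46 50 50]
244 181 [ 0.502 -0.221  0.243] [ 97 103 103]
244 184 [ 0.504 -0.223  0.237] [ 96 105 103]
244 187 [ 0.503 -0.224  0.229] [ 95 104 104]
244 190 [ 0.504 -0.225  0.221] [ 94 103 106]
244 193 [ 0.503 -0.226  0.213] [ 91 101 105]
244 196 [ 0.486 -0.218  0.192] [30 56 78]
244 199 [ 0.495 -0.223  0.191] [28 46 74]
244 202 [ 0.497 -0.226  0.185] [34 56 81]
244 205 [ 0.493 -0.224  0.173] [27 49 73]
244 208 [ 0.49  -0.224  0.162] [47 71 98]
244 211 [ 0.501 -0.231  0.163] [ 92 137 172]
248 178 [ 0.498 -0.208  0.244] [77 81 84]
248 181 [ 0.501 -0.211  0.239] [68 72 72]
248 184 [ 0.5   -0.211  0.23 ] [56 63 64]
248 187 [ 0.501 -0.212  0.223] [54 59 57]
248 190 [ 0.5   -0.213  0.214] [59 62 63]
248 193 [ 0.504 -0.216  0.209] [71 79 77]
248 196 [ 0.503 -0.217  0.201] [66 80 95]
248 199 [ 0.501 -0.216  0.191] [30 49 75]
248 202 [ 0.508 -0.221  0.188] [50 76 94]
248 205 [ 0.508 -0.222  0.18 ] [46 68 89]
248 208 [ 0.509 -0.224  0.173] [41 61 83]
248 211 [ 0.504 -0.222  0.161] [50 72 91]
252 178 [ 0.5   -0.199  0.241] [ 94 103 105]
252 181 
[... 340 characters left out ...]
0 84]
252 205 [ 0.51  -0.213  0.177] [33 73 91]
252 208 [ 0.513 -0.215  0.171] [48 69 84]
252 211 [ 0.513 -0.216  0.163] [49 74 88]
838 [ 0.498 -0.221  0.18 ] [ 0.513 -0.202  0.2  ] [ 0.506 -0.211  0.19 ]
0.15 1838 [ 0.47  -0.26   0.145] [ 0.512 -0.17   0.155]
0.16 1722 [ 0.471 -0.246  0.155] [ 0.512 -0.181  0.165]
0.17 126 [ 0.509 -0.219  0.165] [ 0.513 -0.202  0.175]
0.18 151 [ 0.509 -0.219  0.175] [ 0.513 -0.202  0.185]
0.19 697 [ 0.498 -0.221  0.185] [ 0.512 -0.202  0.193]
0.2 200 [ 0.5   -0.22   0.195] [ 0.504 -0.197  0.205]
0.21 415 [ 0.499 -0.226  0.205] [ 0.505 -0.193  0.215]
0.22 149 [ 0.499 -0.213  0.215] [ 0.503 -0.206  0.225]
0.23 135 [ 0.5   -0.213  0.225] [ 0.503 -0.206  0.235]
```

The fingers closed above the head: the depth puts the real tips near z=0.198, about 29 mm higher than the reported TCP. I'll open, lower by the difference and check before closing.

Request:
{"name": "arm_command", "arguments": {"moves": [[0, 0, 0, 0, 0, 0, -0.3], [0, 0, 0, 0, 0, 0, -0.3], [0, 0, 0, 0, 0, 0, -0.3], [0, 0, 0, 0, 0, 0, -0.3], [0, 0, 0, 0, 0, 0, -0.3], [0, 0, 0, 0, 0, 0, -0.3], [0, 0, 0, 0, 0, 0, -0.3], [0, 0, 0, 0, 0, 0, -0.3]]}}

```text
time: 4.55
ee_pos: [0.4905, -0.2127, 0.1688]
ee_rot: [[0.146, 0.0, 0.989], [-0.989, -0.0, 0.146], [0.0, -1.0, 0.0]]
ft_force: [0.3, 0.4, 0.6]
width: 0.538
```

```bash
cat >> h.py <<'E'
def tips():
    s=monitor.get_state();f=cams.grab_frame("scene");C=cloud(f)
    R=np.array(s["ee_rot"]);L=(C-s["ee_pos"])@R   # tool coords
    for sx in (-1,1):
        x0=sx*.046*s["width"]
        m=(L[...,0]*sx>abs(x0)-.004)&(L[...,0]*sx<abs(x0)+.022)&(abs(L[...,2])<.016)&(L[...,1]<.02)&(L[...,1]>-.08)
        q=L[m]; h=np.histogram(q[:,1],np.arange(-.08,.025,.005))[0] if len(q) else None
        print("side",sx,len(q),h, "max y",np.percentile(q[:,1],98) if len(q) else None)
    print(s["time"],s["width"],s["ee_pos"],s["ft_force"]); return f
E
python3 -c "
from h import *
tips()"
```

```text
side -1 230 [24 26 20 18 23 19 17 18 14 14  2  0  0  0  0  0  0  1 15 19] max y 0.01923889091477647
side 1 295 [17 23 23 22 21 21 23 11  7  3  1  0  0  0  0  0  0 25 47 51] max y 0.019008250809663167
4.55 0.5381993555726129 [ 0.49050697 -0.21274799  0.16875368] [0.27033619 0.43778462 0.61678616]
```

Request:
{"name": "arm_command", "arguments": {"moves": [[-0.05, 2.6, 0, 0, 0, 0, -0.3], [-0.05, 2.6, 0, 0, 0, 0, -0.3], [-0.05, 2.6, 0, 0, 0, 0, -0.3]]}}

```text
time: 4.85
ee_pos: [0.4896, -0.2117, 0.142]
ee_rot: [[0.146, -0.003, 0.989], [-0.989, 0.002, 0.146], [-0.002, -1.0, -0.002]]
ft_force: [0.3, -0.9, 0.0]
width: 0.65
```

```bash
python3 -c "
from h import *
f=tips()
a=cv2.resize(f['color'][110:260,180:330],(600,600),interpolation=cv2.INTER_CUBIC);cv2.imwrite('pics/g2.png',a)"
```

```text
side -1 279 [23 20 23 20 18 20 18 20 14 13  1  0  0 10 15 12 15 16  7 14] max y 0.017706564149057476
side 1 369 [17 22 21 20 17 19 23 13  5  3  1  1 25 51 48 22 16 18 11 16] max y 0.01668737772175275
4.85 0.6496180585198251 [ 0.48958533 -0.21171053  0.14195855] [ 0.34163283 -0.85310087  0.04773973]
```

View pics/g2.png

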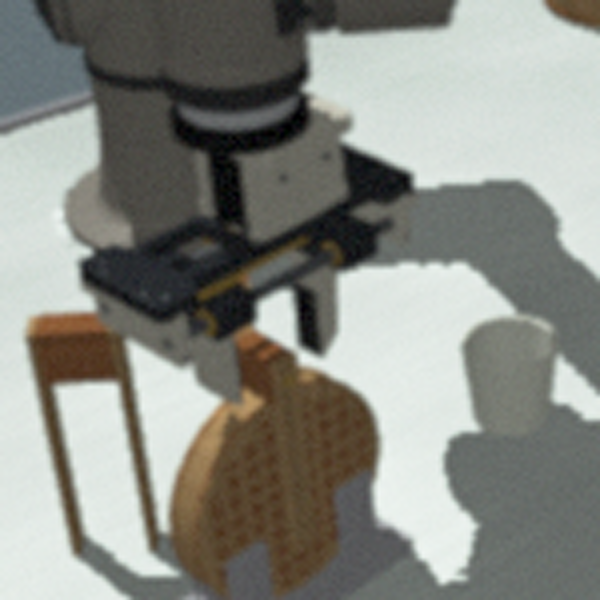

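The head at (265,350) is now between the fingers, whose tips are at (238,400) and (320,352) just above the lid. Closing.

Request:
{"name": "arm_command", "arguments": {"moves": [[0, 0, 0, 0, 0, 0, 1], [0, 0, 0, 0, 0, 0, 1], [0, 0, 0, 0, 0, 0, 1], [0, 0, 0, 0, 0, 0, 1], [0, 0, 0, 0, 0, 0, 1], [0, 0, 0, 0, 0, 0, 1], [0, 0, 0, 0, 0, 0, 1], [0, 0, 0, 0, 0, 0, 1]], "squeeze": 25}}

```text
time: 5.57
ee_pos: [0.4905, -0.2122, 0.1429]
ee_rot: [[0.146, 0.0, 0.989], [-0.989, -0.0, 0.146], [0.0, -1.0, 0.0]]
ft_force: [-0.2, -0.7, 1.1]
width: 0.194
```

Request:
{"name": "arm_command", "arguments": {"moves": [[0, 0, 0, 0, 0, 0, 1], [0, 0, 0, 0, 0, 0, 1], [0, -1, 0, 0, 0, 0, 1], [0, -4, 0, 0, 0, 0, 1], [0, -8, 0, 0, 0, 0, 1], [0, -12, 0, 0, 0, 0, 1], [0, -13.5, 0, 0, 0, 0, 1], [0, -13.5, 0, 0, 0, 0, 1]]}}

```text
time: 6.23
ee_pos: [0.4921, -0.2132, 0.2832]
ee_rot: [[0.146, 0.008, 0.989], [-0.989, -0.005, 0.146], [0.006, -1.0, 0.007]]
ft_force: [0.6, 0.1, -1.7]
width: 0.194
```

```bash
python3 - <<'E'
from h import *
np.set_printoptions(precision=3,suppress=True)
f=cams.grab_frame("scene")
for d in cams.place_of("tongs_crotch","scene"): print(np.array(d["at"]),d["confidence"])
C=cloud(f).reshape(-1,3); s=monitor.get_state(); print(s["ee_pos"],s["time"])
L=(C-s["ee_pos"])@np.array(s["ee_rot"])
q=C[(np.hypot(L[:,0],L[:,2])<.05)&(L[:,1]>-.02)&(L[:,1]<.2)]
for z in np.arange(q[:,2].min(),.33,.01):
  t=q[abs(q[:,2]-z)<.005]
  if len(t): print(round(z,3),len(t),t.min(0)[:2],t.max(0)[:2])
plan([.677,.018,.276],-83.3)
E
```

```text
[ 0.374 -0.281  0.14 ] 0.97
[ 0.491 -0.212  0.301] 0.85
[ 0.378 -0.178  0.144] 0.52
[ 0.49  -0.212  0.278] 6.3333
0.078 46 [ 0.496 -0.256] [ 0.511 -0.163]
0.088 102 [ 0.495 -0.258] [ 0.512 -0.165]
0.098 93 [ 0.496 -0.257] [ 0.51  -0.164]
0.108 103 [ 0.494 -0.258] [ 0.512 -0.164]
0.118 102 [ 0.495 -0.257] [ 0.512 -0.163]
0.128 100 [ 0.495 -0.257] [ 0.511 -0.164]
0.138 115 [ 0.495 -0.258] [ 0.512 -0.162]
0.148 158 [ 0.472 -0.262] [ 0.511 -0.163]
0.158 243 [ 0.471 -0.254] [ 0.509 -0.176]
0.168 22 [ 0.479 -0.23 ] [ 0.51  -0.199]
0.188 1 [ 0.472 -0.222] [ 0.472 -0.222]
0.198 48 [ 0.47  -0.228] [ 0.516 -0.206]
0.208 53 [ 0.471 -0.228] [ 0.518 -0.205]
0.218 51 [ 0.473 -0.228] [ 0.516 -0.204]
0.228 54 [ 0.47  -0.227] [ 0.516 -0.205]
0.238 53 [ 0.47  -0.227] [ 0.517 -0.203]
0.248 55 [ 0.472 -0.227] [ 0.515 -0.205]
0.258 58 [ 0.471 -0.228] [ 0.515 -0.206]
0.268 56 [ 0.472 -0.227] [ 0.515 -0.202]
0.278 61 [ 0.47  -0.227] [ 0.516 -0.205]
0.288 55 [ 0.471 -0.226] [ 0.516 -0.204]
0.298 23 [ 0.473 -0.227] [ 0.515 -0.203]
cm [-20.04   0.21  21.83] deg [-0.03  1.69  0.03]
```

Request:
{"name": "arm_command", "arguments": {"moves": [[-5, -0.5, 5.5, 0, 0.5, 0, 1], [-10, -0.5, 11, 0, 1, 0, 1], [-15, -0.5, 16.5, 0, 1.5, 0, 1], [-20, -0.5, 21.8, 0, 1.7, 0, 1], [-20, -0.5, 21.8, 0, 1.7, 0, 1], [-20, -0.5, 21.8, 0, 1.7, 0, 1], [-20, -0.5, 21.8, 0, 1.7, 0, 1], [-20, -0.5, 21.8, 0, 1.7, 0, 1]]}}

```text
time: 7.0
ee_pos: [0.6786, 0.0238, 0.2781]
ee_rot: [[0.122, -0.005, 0.992], [-0.993, 0.003, 0.122], [-0.004, -1.0, -0.005]]
ft_force: [0.8, 0.0, -1.6]
width: 0.196
```

Request:
{"name": "arm_command", "arguments": {"moves": [[0, 0, 0, 0, 0, 0, 1], [0, 0, 0, 0, 0, 0, 1]]}}

```text
time: 7.17
ee_pos: [0.6762, 0.0173, 0.2805]
ee_rot: [[0.117, -0.004, 0.993], [-0.993, -0.0, 0.117], [-0.0, -1.0, -0.004]]
ft_force: [-1.0, -0.3, -0.4]
width: 0.194
```

```bash
cat > rail.py <<'E'
from h import *
np.set_printoptions(precision=3,suppress=True)
s=monitor.get_state(); print(s["ee_pos"],s["time"],s["width"])
rx=np.array([np.cos(np.radians(6.7)),np.sin(np.radians(6.7)),0]);o=np.array([.677,.018,0])
for c in ["scene","side","wrist"]:
    f=cams.grab_frame(c);C=cloud(f).reshape(-1,3);X=(C-o)@rx;Y=(C-o)@np.array([-rx[1],rx[0],0])
    k=np.hypot(C[:,0]-s["ee_pos"][0],C[:,1]-s["ee_pos"][1])<.05
    zc=s["ee_pos"][2]
    t=k&(C[:,2]<zc+.01)&(C[:,2]>zc-.08)&(C[:,2]>.165)
    b=(abs(X)<.03)&(abs(Y)<.1)&(C[:,2]>.144)&(C[:,2]<.16)&(abs(Y-(s["ee_pos"]-o)@[-rx[1],rx[0],0])>.02)
    if t.sum()>5: print(c,"tongs X",np.percentile(X[t],[2,98]),"Y",np.percentile(Y[t],[2,98]),"zmin",C[t][:,2].min())
    if b.sum()>5: print(c,"bar X",np.percentile(X[b],[5,50,95]))
    cv2.imwrite(f"pics/rail_{c}.png",f["color"])
plan([.677,.018,.15],-83.3)
E
python3 rail.py
```

```text
[0.676 0.017 0.28 ] 7.1667 0.19355860087361423
scene tongs X [-0.023  0.021] Y [-0.012  0.007] zmin 0.2004944039898232
scene bar X [-0.004  0.003  0.006]
side tongs X [-0.026  0.018] Y [-0.009  0.009] zmin 0.20220396696469878
side bar X [-0.007 -0.003  0.003]
wrist tongs X [0.019 0.02 ] Y [-0.009  0.008] zmin 0.20100118949828027
wrist bar X [-0.005  0.001  0.005]
cm [-0.21 13.28  0.11] deg [ 0.04 -0.13  0.02]
```

Request:
{"name": "arm_command", "arguments": {"moves": [[0, 3, 0.15, 0, 0, 0, 1], [0, 6, 0.15, 0, 0, 0, 1], [0, 9, 0.15, 0, 0, 0, 1], [0, 12, 0.15, 0, 0, 0, 1], [0, 13.5, 0.15, 0, 0, 0, 1], [0, 14, 0.15, 0, 0, 0, 1], [0, 14, 0.15, 0, 0, 0, 1], [0, 14, 0.15, 0, 0, 0, 1]]}}

```text
time: 7.98
ee_pos: [0.6789, 0.0167, 0.1444]
ee_rot: [[0.115, 0.002, 0.993], [-0.993, -0.0, 0.115], [0.001, -1.0, 0.002]]
ft_force: [-1.1, 0.9, -0.4]
width: 0.197
```

Request:
{"name": "arm_command", "arguments": {"moves": [[0, 0.2, 0, 0, 0, 0, 1], [0, 0.3, 0, 0, 0, 0, 1], [0, 0.3, 0, 0, 0, 0, 1]]}}

```text
time: 8.23
ee_pos: [0.6788, 0.0175, 0.1407]
ee_rot: [[0.116, 0.002, 0.993], [-0.993, -0.0, 0.116], [0.0, -1.0, 0.002]]
ft_force: [-0.3, -0.3, -1.2]
width: 0.191
```

```bash
python3 - <<'E'
from h import *
np.set_printoptions(precision=3,suppress=True)
s=monitor.get_state(); print(s["ee_pos"],s["ft_force"],s["width"])
f=cams.grab_frame("scene");g=cams.grab_frame("side")
a=cv2.resize(f["color"][130:310,290:470],(400,400),interpolation=cv2.INTER_CUBIC)
b=cv2.resize(g["color"][140:300,200:360],(400,400),interpolation=cv2.INTER_CUBIC)
cv2.imwrite("pics/hang1.png",np.hstack([a,b]))
for c in("scene","side"):
  for d in cams.place_of("tongs_crotch",c): print(c,np.array(d["at"]),d["confidence"])
E
```

```text
[0.679 0.017 0.141] [-0.288 -0.347 -1.247] 0.19128021558396996
scene [ 0.372 -0.28   0.139] 0.96
scene [ 0.378 -0.175  0.141] 0.81
scene [0.681 0.02  0.159] 0.57
side [0.68  0.019 0.156] 0.7
side [ 0.372 -0.28   0.138] 0.7
```

View pics/hang1.png

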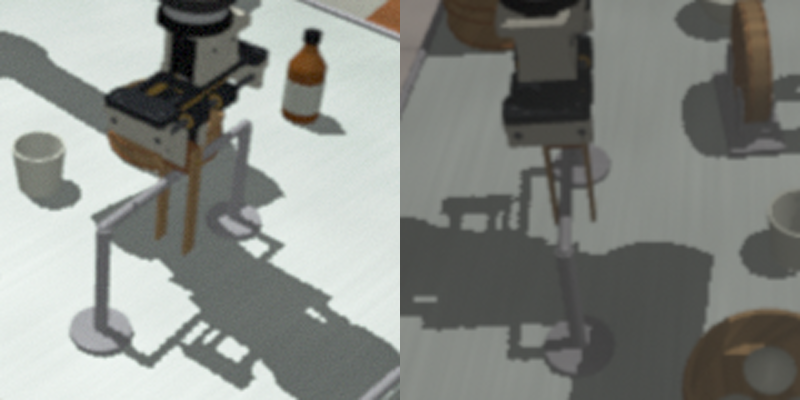

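The strips straddle the bar: in the scene half one is in front at (188,215) and one behind at (161,215), and in the side half they sit either side of the bar at (570,190). I'll ease down to contact.

Request:
{"name": "arm_command", "arguments": {"moves": [[0, 0.2, 0, 0, 0, 0, 1], [0, 0.4, 0, 0, 0, 0, 1], [0, 0.4, 0, 0, 0, 0, 1]]}}

```text
time: 8.68
ee_pos: [0.6787, 0.0176, 0.1368]
ee_rot: [[0.116, 0.001, 0.993], [-0.993, -0.0, 0.116], [0.0, -1.0, 0.001]]
ft_force: [-1.4, 0.0, 5.2]
width: 0.192
```

Request:
{"name": "arm_command", "arguments": {"moves": [[0, -0.05, 0, 0, 0, 0, -0.3], [0, -0.05, 0, 0, 0, 0, -0.3], [0, -0.05, 0, 0, 0, 0, -0.3], [0, -0.05, 0, 0, 0, 0, -0.3], [0, -0.05, 0, 0, 0, 0, -0.3], [0, -0.05, 0, 0, 0, 0, -0.3], [0, -0.05, 0, 0, 0, 0, -0.3], [0, -0.05, 0, 0, 0, 0, -0.3]]}}

```text
time: 9.35
ee_pos: [0.6784, 0.0176, 0.1362]
ee_rot: [[0.116, -0.0, 0.993], [-0.993, -0.0, 0.116], [0.0, -1.0, -0.0]]
ft_force: [0.5, -0.6, -0.2]
width: 0.643
```

Request:
{"name": "arm_command", "arguments": {"moves": [[0, -3, 0, 0, 0, 0, -0.3], [0, -6, 0, 0, 0, 0, -0.3], [0, -10, 0, 0, 0, 0, -0.3], [0, -14, 0, 0, 0, 0, -0.3], [0, -14, 0, 0, 0, 0, -0.3]]}}

```text
time: 9.77
ee_pos: [0.6812, 0.0174, 0.2863]
ee_rot: [[0.116, 0.016, 0.993], [-0.993, -0.001, 0.116], [0.003, -1.0, 0.016]]
ft_force: [0.7, 0.1, 1.2]
width: 0.648
```

```bash
python3 - <<'E'
from h import *
np.set_printoptions(precision=3,suppress=True)
s=monitor.get_state(); print(s["ee_pos"],s["time"],s["width"],s["qpos"])
P=[]
for c in("scene","side"):
  f=cams.grab_frame(c);P.append(cloud(f).reshape(-1,3))
  for d in cams.place_of("tongs_crotch",c): print(c,np.array(d["at"]),d["confidence"])
  for d in cams.place_of("lid_centre",c): print(c,"lid",np.array(d["at"]),d["confidence"])
P=np.concatenate(P)
# lid top strip (rim) : points with z>.14 near lid
q=P[(np.hypot(P[:,0]-.489,P[:,1]+.215)<.08)&(P[:,2]>.12)&(P[:,2]<.18)]
print(len(q),q[:,2].max(),cv2.minAreaRect(q[:,:2].astype(np.float32)*1000))
t=P[(np.hypot(P[:,0]-.679,P[:,1]-.018)<.035)&(P[:,2]>.165)&(P[:,2]<.2)]
print("tongs head",len(t),t[:,2].max(),cv2.minAreaRect(t[:,:2].astype(np.float32)*1000))
plan([.488,-.213,.25],8.5)
E
```

```text
[0.681 0.017 0.286] 9.7667 0.6480890189312013 [-0.087  0.608  0.855 -0.     1.663  1.367]
scene [0.682 0.017 0.158] 0.83
scene [ 0.379 -0.175  0.14 ] 0.75
scene [ 0.374 -0.276  0.139] 0.68
scene lid [ 0.489 -0.215  0.091] 0.87
scene lid [0.678 0.019 0.173] 0.22
side [0.679 0.017 0.153] 0.9
side [ 0.38  -0.173  0.143] 0.78
side [ 0.375 -0.281  0.139] 0.74
side lid [ 0.487 -0.214  0.089] 0.9
1220 0.16470488928896798 ((490.2510986328125, -212.1072998046875), (33.648902893066406, 142.41368103027344), 8.603758811950684)
tongs head 433 0.1889207924033267 ((678.3682861328125, 17.292049407958984), (47.330528259277344, 25.16866111755371), 7.334999084472656)
cm [ 20.7    2.48 -21.52] deg [  0.13 -91.82  -0.2 ]
```

```bash
python3 - <<'E'
from h import *
np.set_printoptions(precision=3,suppress=True)
s=monitor.get_state()
P=np.concatenate([cloud(cams.grab_frame(c)).reshape(-1,3) for c in("scene","side")])
L=(P-s["ee_pos"])@np.array(s["ee_rot"])
L=L[(abs(L[:,0])<.11)&(abs(L[:,2])<.07)&(L[:,1]<.0)&(L[:,1]>-.12)]
for a in np.arange(-.105,.11,.015):
    q=L[abs(L[:,0]-a)<.0075]
    if len(q)>3: print(round(a,3),len(q),"ymax",np.percentile(q[:,1],97),"z",np.percentile(q[:,2],[2,98]))
B=P[(np.hypot(P[:,0]-.38,P[:,1]+.173)<.05)&(P[:,2]>.165)&(P[:,2]<.19)]
print(cv2.boxPoints(cv2.minAreaRect(B[:,:2].astype(np.float32))),np.percentile(B[:,2],99))
c,sn=np.cos(.15),np.sin(.15)
Bl=(B[:,:2]-[.489,-.213])@np.array([[c,-sn],[sn,c]]); print("B in lid xy",Bl.min(0),Bl.max(0), "right end",Bl[Bl[:,0]>Bl[:,0].max()-.015].mean(0))
E
```

```text
-0.09 370 ymax -0.09602100314892924 z [-0.036  0.036]
-0.075 84 ymax -0.09688885063434655 z [0.009 0.039]
-0.06 35 ymax -0.10037874291064579 z [-0.037  0.038]
-0.045 226 ymax -0.038377453618012904 z [-0.023  0.037]
-0.03 352 ymax -0.03119193186876271 z [-0.012  0.037]
-0.015 33 ymax -0.10646075715814193 z [-0.032  0.032]
0.0 43 ymax -0.10765527852830606 z [-0.032  0.032]
0.015 45 ymax -0.1071105365511581 z [-0.031  0.033]
0.03 103 ymax -0.031341555116526885 z [-0.037  0.038]
0.045 245 ymax -0.03784825242152414 z [-0.036  0.038]
0.06 90 ymax -0.10021504574532132 z [-0.036  0.038]
0.075 40 ymax -0.10142968828211701 z [-0.038  0.038]
0.09 301 ymax -0.09603356306931413 z [-0.033  0.038]
[[ 0.346 -0.173]
 [ 0.402 -0.2  ]
 [ 0.414 -0.174]
 [ 0.359 -0.147]] 0.18176766918802553
B in lid xy [-0.132  0.03 ] [-0.071  0.082] right end [-0.08   0.045]
```

The real tips lie 29 mm behind the reported TCP along the tool axis, and the body starts 66 mm behind the tips. Everything clears the look-alike pairs. Next, over the lid.

Request:
{"name": "arm_command", "arguments": {"moves": [[2, 0, -2, 0, -7, 0, -0.3], [4, 0, -4, 0, -14, 0, -0.3], [6, 0, -6, 0, -21, 0, -0.3], [8, 0, -8, 0, -28, 0, -0.3], [10, 0, -10, 0, -35, 0, -0.3], [12, 0, -12, 0, -42, 0, -0.3], [14, 0, -14, 0, -49, 0, -0.3], [16, 0, -16, 0, -56, 0, -0.3]]}}

```text
time: 10.83
ee_pos: [0.5369, -0.1607, 0.2756]
ee_rot: [[0.891, -0.001, 0.453], [-0.453, 0.0, 0.891], [-0.001, -1.0, -0.0]]
ft_force: [0.5, -1.3, 0.0]
width: 0.652
```

```bash
python3 -c "
from h import *
plan([.489,-.213,.22],8.6);print(monitor.get_state()['qpos'])"
```

```text
cm [-1.89  5.56 -6.83] deg [-1.000e-02 -3.556e+01 -7.000e-02]
[-4.27575317e-01  3.64162425e-01  1.27823577e+00 -1.01001620e-04
  1.50034641e+00  4.30489397e-02]
```

Request:
{"name": "arm_command", "arguments": {"moves": [[-1.9, 1, -6.8, 0, -7, 0, -0.3], [-1.9, 3, -6.8, 0, -14, 0, -0.3], [-1.9, 5, -6.8, 0, -21, 0, -0.3], [-1.9, 5.5, -6.8, 0, -28, 0, -0.3], [-1.9, 5.5, -6.8, 0, -35.5, 0, -0.3], [-1.9, 5.5, -6.8, 0, -35.5, 0, -0.3], [-1.9, 5.5, -6.8, 0, -35.5, 0, -0.3], [-1.9, 5.5, -6.8, 0, -35.5, 0, -0.3]]}}

```text
time: 11.5
ee_pos: [0.4902, -0.2116, 0.2213]
ee_rot: [[0.99, 0.0, -0.139], [0.139, -0.0, 0.99], [0.0, -1.0, -0.0]]
ft_force: [-0.2, -0.1, 0.2]
width: 0.653
```

```bash
python3 - <<'E'
from h import *
np.set_printoptions(precision=3,suppress=True)
s=monitor.get_state();R=np.array(s["ee_rot"])
P=np.concatenate([cloud(cams.grab_frame(c)).reshape(-1,3) for c in("scene","wrist")])
q=P[(P[:,2]>.12)&(P[:,2]<.168)&(np.hypot(P[:,0]-.489,P[:,1]+.213)<.08)]
L=(q-s["ee_pos"])@R
r=cv2.minAreaRect(L[:,[0,2]].astype(np.float32)*1000);print(len(q),r,np.percentile(L[:,0],[1,99]),np.percentile(L[:,2],[1,99]),q[:,2].max())
plan([.489,-.213,.103],8.6)
E
```

```text
4984 ((0.6636028289794922, -1.5744094848632812), (32.85458755493164, 138.27854919433594), 0.6435114145278931) [-0.015  0.015] [-0.064  0.065] 0.16616178258588132
cm [-0.14 11.84 -0.12] deg [ 0.02 -0.53  0.02]
```

Aligned within 1 mm. Lowering and pinching the lid.

Request:
{"name": "arm_command", "arguments": {"moves": [[0, 3, 0, 0, -0.5, 0, -0.3], [0, 6, 0, 0, -0.5, 0, -0.3], [0, 9, 0, 0, -0.5, 0, -0.3], [0, 11, 0, 0, -0.5, 0, -0.3], [0, 11.8, 0, 0, -0.5, 0, -0.3], [0, 11.8, 0, 0, -0.5, 0, -0.3], [0, 11.8, 0, 0, -0.5, 0, 1], [0, 11.8, 0, 0, -0.5, 0, 1]], "squeeze": 40}}

```text
time: 12.27
ee_pos: [0.4911, -0.2122, 0.1049]
ee_rot: [[0.989, 0.003, -0.151], [0.151, -0.002, 0.989], [0.002, -1.0, -0.002]]
ft_force: [-0.2, -1.0, -0.3]
width: 0.549
```

Request:
{"name": "arm_command", "arguments": {"moves": [[0, 0, 0, 0, 0, 0, 1], [0, 0, 0, 0, 0, 0, 1], [0, 0, 0, 0, 0, 0, 1], [0, 0, 0, 0, 0, 0, 1], [0, 0, 0, 0, 0, 0, 1], [0, 0, 0, 0, 0, 0, 1]]}}

```text
time: 12.77
ee_pos: [0.4905, -0.2119, 0.1039]
ee_rot: [[0.989, 0.001, -0.151], [0.151, -0.001, 0.989], [0.001, -1.0, -0.001]]
ft_force: [0.7, 0.9, 5.2]
width: 0.302
```

Request:
{"name": "arm_command", "arguments": {"moves": [[0, -1, 0, 0, 0, 0, 1], [0, -3, 0, 0, 0, 0, 1], [0, -6, 0, 0, 0, 0, 1], [0, -9, 0, 0, 0, 0, 1], [0, -12, 0, 0, 0, 0, 1], [0, -15, 0, 0, 0, 0, 1], [0, -17, 0, 0, 0, 0, 1], [0, -17, 0, 0, 0, 0, 1]]}}

```text
time: 13.43
ee_pos: [0.4914, -0.2125, 0.2781]
ee_rot: [[0.989, 0.007, -0.151], [0.151, -0.004, 0.989], [0.006, -1.0, -0.005]]
ft_force: [-1.3, -1.2, -1.8]
width: 0.301
```

```bash
python3 - <<'E'
from h import *
np.set_printoptions(precision=3,suppress=True)
s=monitor.get_state();print(s["ee_pos"],s["ft_force"],s["width"],s["qpos"])
# final: lid centre at (0.472,0.216,0.165); TCP reported is past real tip by 29mm; from TCP to lid centre along tool y: pick z .104 - lid centre .087
d=.104-.087
for hy in (20,24.6):
  a=np.radians(hy);Y=np.array([np.cos(a),np.sin(a),-1])/2**.5
  p=np.array([.472,.216,.163])-Y*d
  print(hy,p);plan(p+[0,0,.06],hy,45); plan(p+[0,0,.06],hy,0)
E
```

```text
[ 0.491 -0.212  0.278] [-1.345 -1.221 -1.776] 0.3006459432282726 [-0.551  0.308  1.353 -0.     1.473 -0.703]
20 [0.461 0.212 0.175]
cm [ 3.35  4.11 42.44] deg [  4.76 -10.59 -44.54]
cm [ 3.35  4.11 42.44] deg [  0.34 -11.31   0.31]
24.6 [0.461 0.211 0.175]
cm [ 3.37  4.11 42.34] deg [  6.58 -14.94 -44.4 ]
cm [ 3.37  4.11 42.34] deg [  0.35 -15.91   0.3 ]
```

Request:
{"name": "arm_command", "arguments": {"moves": [[0.2, 0, 1.5, 0, -1, 0, 1], [0.5, 0, 4.5, 0, -3, 0, 1], [0.8, 0, 8, 0, -5, 0, 1], [1, 0, 11.5, 0, -6, 0, 1], [1.3, 0, 15, 0, -8, 0, 1], [1.6, 0, 18.5, 0, -10, 0, 1], [2, 0, 22, 0, -12, 0, 1], [2.3, 0, 25.5, 0, -14, 0, 1]]}}

```text
time: 14.1
ee_pos: [0.4725, 0.0462, 0.2715]
ee_rot: [[0.922, -0.004, -0.388], [0.388, 0.0, 0.922], [-0.003, -1.0, 0.002]]
ft_force: [1.1, -0.3, -1.5]
width: 0.306
```

```bash
python3 - <<'E'
from h import *
np.set_printoptions(precision=3,suppress=True)
s=monitor.get_state();print(s["ee_pos"],s["width"])
plan([.461,.211,.26],24.6,0)
E
```

```text
[0.472 0.046 0.271] 0.3060997412673886
cm [ 5.33  1.16 15.64] deg [-0.1  -1.79 -0.18]
```

Request:
{"name": "arm_command", "arguments": {"moves": [[1, 0, 3.5, 0, 0, 0, 1], [2.2, 0, 7, 0, -0.5, 0, 1], [3.5, 0, 10.5, 0, -1, 0, 1], [4.5, 0, 13.5, 0, -1.5, 0, 1], [5.3, 0, 15.3, 0, -1.8, 0, 1], [5.3, 0, 15.6, 0, -1.8, 0, 1], [5.3, 0, 15.6, 0, -1.8, 0, 1], [5.3, 0, 15.6, 0, -1.8, 0, 1]]}}

```text
time: 14.77
ee_pos: [0.4621, 0.2079, 0.272]
ee_rot: [[0.91, -0.003, -0.415], [0.415, -0.001, 0.91], [-0.003, -1.0, -0.0]]
ft_force: [0.4, -0.2, -1.8]
width: 0.303
```

Request:
{"name": "arm_command", "arguments": {"moves": [[0, 0, 0, 0, 0, -5, 1], [0, 0, 0, 0, 0, -11, 1], [0, 0, 0, 0, 0, -17, 1], [0, 0, 0, 0, 0, -23, 1], [0, 0, 0, 0, 0, -29, 1], [0, 0, 0, 0, 0, -35, 1], [0, 0, 0, 0, 0, -41, 1], [0, 0, 0, 0, 0, -45, 1]]}}

```text
time: 15.43
ee_pos: [0.4611, 0.2059, 0.2718]
ee_rot: [[0.643, 0.646, -0.411], [0.291, 0.29, 0.912], [0.708, -0.706, -0.002]]
ft_force: [-0.4, 2.2, -2.4]
width: 0.303
```

Request:
{"name": "arm_command", "arguments": {"moves": [[0, 0, 0, 0, 0, 0, 1], [0, 0, 0, 0, 0, 0, 1], [0, 0, 0, 0, 0, 0, 1]]}}

```text
time: 15.68
ee_pos: [0.4639, 0.2077, 0.274]
ee_rot: [[0.644, 0.644, -0.413], [0.293, 0.292, 0.911], [0.707, -0.708, -0.001]]
ft_force: [0.7, -0.5, -2.0]
width: 0.304
```

```bash
cat > lid.py <<'E'
from h import *
np.set_printoptions(precision=3,suppress=True)
s=monitor.get_state();R=np.array(s["ee_rot"]);print(s["ee_pos"],s["width"],s["qpos"],s["time"])
fs=[cams.grab_frame(c) for c in("scene","side")]
for c in ("scene","side"):
  for d in cams.place_of("lid_centre",c): print(c,np.array(d["at"]),d["confidence"])
P=np.concatenate([cloud(f).reshape(-1,3) for f in fs])
L=(P-s["ee_pos"])@R
q=L[(abs(L[:,0])<.022)&(abs(L[:,2])<.085)&(L[:,1]>-.025)&(L[:,1]<.12)]
print("lid in tool (x,y,z) lo/hi",len(q),np.percentile(q,[1,50,99],axis=0))
W=q@R.T+s["ee_pos"];print("lowest z",W[:,2].min())
u=q-q.mean(0);n=np.linalg.svd(u[(q[:,0]>.008)],full_matrices=False)[2][2]@R.T;print("face normal",n)
a,b=fs[0]["color"][60:310,240:490],fs[1]["color"][150:400,210:460]
cv2.imwrite(f"pics/fin{s['time']:.1f}.png",np.hstack([cv2.resize(i,(400,400),interpolation=cv2.INTER_CUBIC) for i in (a,b)]))
plan([.461,.211,.175],24.6,45)
E
python3 lid.py; ls pics
```

```text
[0.464 0.208 0.274] 0.3035633802963334 [ 0.122 -0.141  2.155  0.542  0.421 -0.722] 15.6833
scene [0.478 0.213 0.263] 0.87
side [0.474 0.213 0.264] 0.7
lid in tool (x,y,z) lo/hi 4874 [[-0.011 -0.024 -0.077]
 [ 0.014  0.024  0.004]
 [ 0.017  0.087  0.073]]
lowest z 0.2047641553871179
face normal [-0.645 -0.295 -0.705]
cm [-7.09  6.88  0.35] deg [ 0.08 -0.05 -0.  ]
crop1.png
fin15.7.png
g1.png
g2.png
hang1.png
rail_scene.png
rail_side.png
rail_wrist.png
scene0.png
side0.png
wrist1.png
```

The lid is held at 45° (face normal z about 0.705) and roughly centred. Lowering in steps.

Request:
{"name": "arm_command", "arguments": {"moves": [[-1, 1, 0.1, 0, 0, 0, 1], [-2.2, 2, 0.2, 0, 0, 0, 1], [-3.6, 3.4, 0.3, 0, 0, 0, 1], [-5, 4.8, 0.35, 0, 0, 0, 1], [-6, 5.8, 0.35, 0, 0, 0, 1], [-6.4, 6.2, 0.35, 0, 0, 0, 1], [-6.4, 6.2, 0.35, 0, 0, 0, 1], [-6.4, 6.2, 0.35, 0, 0, 0, 1]]}}

```text
time: 16.55
ee_pos: [0.461, 0.1994, 0.1868]
ee_rot: [[0.644, 0.634, -0.427], [0.292, 0.312, 0.904], [0.707, -0.707, 0.016]]
ft_force: [0.1, 0.6, -1.4]
width: 0.302
```

```bash
python3 lid.py
```

```text
[0.461 0.199 0.187] 0.3016850003265201 [ 0.061  0.01   2.328  1.365  0.283 -1.623] 16.55
scene [0.472 0.204 0.179] 0.57
side [0.472 0.206 0.179] 0.76
side [0.475 0.22  0.003] 0.22
lid in tool (x,y,z) lo/hi 4246 [[-0.011 -0.024 -0.077]
 [ 0.015  0.024  0.002]
 [ 0.018  0.086  0.073]]
lowest z 0.11612975502577094
face normal [-0.646 -0.293 -0.705]
cm [-0.63  1.28  1.  ] deg [-1.13 -0.03  0.12]
```

j5 has reached its lower limit (0.28) and the lid is about 1 cm off centre. Swinging the lean direction away from the forearm's plane will free the wrist, so I'll raise a little, yaw to about 45°, then lower.

```bash
cat > p2.py <<'E'
from h import *
import sys
np.set_printoptions(precision=3,suppress=True)
hy,z=map(float,sys.argv[1:3]);a=np.radians(hy);Y=np.array([np.cos(a),np.sin(a),-1])/2**.5
p=np.array([.472,.216,z])-Y*.014
s=monitor.get_state();print(p,s["qpos"]);plan(p,hy,45)
E
python3 p2.py 25 0.235; python3 p2.py 45 0.235
```

```text
[0.463 0.212 0.245] [ 0.061  0.007  2.327  1.363  0.283 -1.621]
cm [ 4.47 -3.5   1.08] deg [-0.85 -0.31  0.12]
[0.465 0.209 0.245] [ 0.061  0.007  2.327  1.363  0.283 -1.621]
cm [ 4.52 -3.46  0.75] deg [ 13.31 -14.44   0.26]
```

Request:
{"name": "arm_command", "arguments": {"moves": [[1.2, -1, 0.3, 0, 0, 0, 1], [2.5, -2, 0.6, 0, 0, 0, 1], [3.8, -3, 0.8, 0, 0, 0, 1], [4.5, -3.5, 0.8, 1, -1, 0, 1], [4.5, -3.5, 0.8, 3, -3.2, 0, 1], [4.5, -3.5, 0.8, 5, -5.4, 0, 1], [4.5, -3.5, 0.8, 7, -7.6, 0, 1], [4.5, -3.5, 0.8, 9, -9.8, 0.1, 1]]}}

```text
time: 17.42
ee_pos: [0.4638, 0.2092, 0.2452]
ee_rot: [[0.551, 0.551, -0.627], [0.44, 0.446, 0.779], [0.709, -0.705, 0.003]]
ft_force: [-0.3, -0.2, -2.9]
width: 0.299
```

```bash
python3 p2.py 45 0.235
```

```text
[0.465 0.209 0.245] [-0.081 -0.062  2.184  0.974  0.633 -1.459]
cm [ 0.03  0.08 -0.09] deg [ 4.24 -4.48  0.16]
```

j5 is now 0.63. I'll finish the yaw and go down.

Request:
{"name": "arm_command", "arguments": {"moves": [[0, 0, 0, 2, -2.2, 0, 1], [0, 0.1, 0, 4.2, -4.5, 0.2, 1], [-1, 1, 0, 4.2, -4.5, 0.2, 1], [-2.2, 2.2, 0, 4.2, -4.5, 0.2, 1], [-3.4, 3.4, 0, 4.2, -4.5, 0.2, 1], [-4.4, 4.4, 0, 4.2, -4.5, 0.2, 1], [-5, 5, 0, 4.2, -4.5, 0.2, 1], [-5, 5, 0, 4.2, -4.5, 0.2, 1]]}}

```text
time: 18.08
ee_pos: [0.4631, 0.2094, 0.1723]
ee_rot: [[0.505, 0.498, -0.705], [0.499, 0.498, 0.709], [0.704, -0.71, 0.002]]
ft_force: [-0.6, 0.4, -2.0]
width: 0.302
```

```bash
python3 lid.py; python3 p2.py 45 0.163;ls pics | grep fin
```

```text
[0.463 0.209 0.172] 0.3018204333145194 [-0.138  0.109  2.274  1.262  0.63  -1.944] 18.0833
scene [0.472 0.215 0.163] 0.57
side [0.473 0.216 0.162] 0.65
lid in tool (x,y,z) lo/hi 4168 [[-0.01  -0.024 -0.077]
 [ 0.015  0.024  0.   ]
 [ 0.018  0.086  0.073]]
lowest z 0.10636884399440173
face normal [-0.507 -0.498 -0.703]
cm [-0.07 -0.11  0.35] deg [-14.26  14.31  -0.02]
[0.465 0.209 0.173] [-0.138  0.106  2.272  1.261  0.631 -1.942]
cm [-0.12  0.14 -0.07] deg [ 0.16 -0.11 -0.03]
fin15.7.png
fin16.6.png
fin18.1.png
```

Request:
{"name": "arm_command", "arguments": {"moves": [[0, 0, 0, 0, 0, 0, 1], [0, 0, 0, 0, 0, 0, 1], [0, 0, 0, 0, 0, 0, 1], [0, 0, 0, 0, 0, 0, 1]]}}

```text
time: 18.62
ee_pos: [0.4639, 0.2094, 0.174]
ee_rot: [[0.503, 0.501, -0.705], [0.499, 0.498, 0.71], [0.706, -0.708, 0.0]]
ft_force: [0.0, 0.9, -2.1]
width: 0.3
```

```bash
python3 - <<'E'
from h import *
np.set_printoptions(precision=3,suppress=True)
s=monitor.get_state();print(s["time"],s["ee_pos"],s["width"],abs(s["qvel"]).max())
fs={c:cams.grab_frame(c) for c in("scene","side")}
for c in fs:
  for n in["lid_centre","tongs_crotch","teacup","sauce","bowl"]:
    for d in cams.place_of(n,c): print(c,n,np.array(d["at"]),round(d["confidence"],2))
cv2.imwrite("pics/last.png",np.hstack([cv2.resize(fs["scene"]["color"][60:310,230:480],(400,400)),cv2.resize(fs["side"]["color"][110:400,180:470],(400,400))]))
E
```

```text
18.6167 [0.464 0.209 0.174] 0.2998638758668254 0.005036407780536838
scene lid_centre [0.472 0.216 0.164] 0.68
scene tongs_crotch [ 0.378 -0.175  0.146] 0.96
scene tongs_crotch [ 0.375 -0.28   0.138] 0.8
scene tongs_crotch [0.68  0.019 0.157] 0.75
scene teacup [0.437 0.014 0.001] 0.72
scene sauce [0.558 0.42  0.003] 0.57
scene bowl [ 0.512 -0.428  0.003] 0.58
side lid_centre [0.474 0.215 0.162] 0.88
side tongs_crotch [ 0.379 -0.175  0.139] 0.84
side tongs_crotch [0.679 0.023 0.153] 0.76
side tongs_crotch [ 0.372 -0.281  0.141] 0.66
side teacup [0.433 0.014 0.004] 0.55
side sauce [0.557 0.413 0.002] 0.66
side bowl [ 0.511 -0.434  0.001] 0.67
```

View pics/last.png

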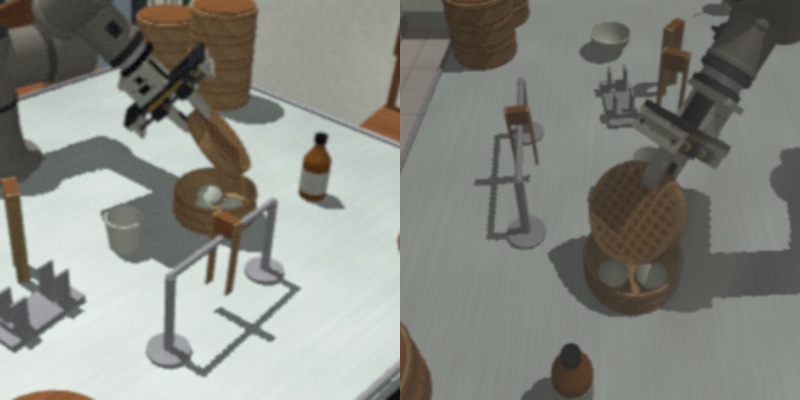

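The picture shows the tongs hanging astride the rail at (228,235), the rack empty, and the lid leaning with its woven face up over the basket at (635,210). The bystanders have not moved.

```bash
python3 -c "
from bench import arm
print(arm.close_job())"
```

```text
the job is handed in; nothing more can be done
None
```

The job is handed in: the tongs hang free on the rail, and the arm is holding the lid over the basket, leaning 45° with its woven face up. It took about 18.7 s of the 51 s allowed.

**Last checks**
- **Tongs:** the networks put their crotch at about (0.68, 0.02, 0.155), on top of the bar.
- **Lid:** its centre is at about (0.473, 0.216, 0.163), over the basket mouth at (0.472, 0.216). The top face's normal had a vertical part of about 0.70. By geometry its lowest edge is about 4 cm above the rim. Depth readings put it at about 4.6 cm.
- **Grip:** the finger opening is steady at about 28 mm, matching the lid's thickness.
- **Bystanders:** the teacup, sauce bottle and bowl read the same as at the start, within measuring error.

**What went wrong on the way**
- **First grasp missed:** the fingers closed just above the tongs' head, because the reported tool tip lies about 29 mm beyond the real fingertips. I measured that and corrected every later move for it.
- **Joint limit:** the first lowering of the lid drove joint 5 to its lower limit (it read 0.283 against 0.28), with the lid about 1 cm off centre. I turned the lean direction by about 20° and lowered again.

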